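Put the washed mixing cups and sticks to drain

ROBOT

A 6-joint arm with a two-finger parallel gripper is mounted at the origin on the work surface. World frame = base frame: x ahead of the robot, y to its left, z up, the work surface at z = 0. Lengths are in m, angles in rad, forces in N, time in s.
With the tool pointing down it reaches from about 0.375 to 0.9 m from the base axis. Payload 3.1 kg.
Tool frame: the origin (TCP) lies at the centre of the arm's flange, where the gripper is bolted on; the fingertips stand 173 mm ahead of it and the grasp point (between the pads) lies 155 mm ahead of it; z points along the fingers, x is the direction in which the jaws open and shut, and the axes are right-handed (so a half turn about z gives the same grasp; the last joint's range is limited). The gripper opens to 85 mm and grips with 20 to 120 N. Pads are 22 mm wide; open, the fingers measure 114 mm over their backs; the gripper's body (76 mm by 85 mm) begins 54 mm behind the grasp point. The pads swing forward as they close: fully open they stand 13 mm farther back than shut.
Start: joints at [1.159, 0.527, 1.433, -0, 1.181, -0.178], TCP at [0.145, 0.608, 0.405] pointing down, gripper open.
Joint ranges: [-3.08, 3.08], [-0.75, 2.2], [0.22, 2.44], [-1.43, 4.57], [0, 2.65], [-2.85, 2.85]. Speed limits (rad/s): [2.79, 2.79, 3.14, 3.14, 3.14, 3.14].

INTERFACE

Orientations are given as a unit quaternion [x, y, z, w].
In Python, from station import manip gives the robot as it stands.
- The arm moves only by the shell command python3 -m jog 'ROWS' [OPENING] [FORCE]. ROWS is JSON, a list that holds one entry, the list of rows, each a list of 4 numbers: the shift along the world's x, y, z in mm, then the turn about the world's z in degrees. A call has exactly 8 rows; each row shifts and turns the commanded pose from where the row before left it; what a row does not reach is not made up. A row lasts 1/8 s, in which the tool goes at most 62.5 mm and 10.7 degrees, less where a joint would pass 70% of its speed; a pose out of reach is approached as far as the arm can. A call is refused whole if a number of a shift passes 62.5 or a number of a turn 10.7, either way. A call with a gripper value outside its range is refused whole. OPENING is the opening in per cent of the stroke, from 0 (shut) to 100 (fully open), set as the call begins (- or left out, the last holds). The fingers move at their own pace and stop on an object; FORCE is the grip in N (left out, the last holds). Time passes only in rows, so rows that do not move let the fingers close, or fill a call up. It gives the time, the measured TCP pose, the force and the opening at its end, in the units of the state.
- manip.sense(): the state, without advancing time (a new reading comes with each control period).
- manip.snapshot(name): name is "scene" or "top" or "wrist"; returns the picture (480x640x3 uint8, red, green, blue); there is no depth.
- manip.camera_info(name): a dict with "fx", "fy", "cx", "cy" (pixels), "k1" (the pictures are not rectified: a ray, as slopes to the right and down, at radius r is drawn at 1 + k1 r^2 times it, then the intrinsics apply), "R" (3x3) and "t" (3): a world point X has camera coordinates R X + t. Camera axes: x right, y down, z forward; pixel columns grow to the right and rows downward; lengths in m; the calibration is good to about 2 mm. A picture is of the moment at which its call begins: read the wrist's pose just before it. camera_info takes no time and is no camera call; for the wrist camera it gives the pose at the moment of the call.
- manip.sign_off(): hands the job in, once; it reports no verdict.
The state is a dict: "t": time; "q": joint angles; "qd": joint speeds; "tau": joint torques, N m; "tcp_pos": TCP position; "tool_rot": TCP orientation; "force": force on the tool from outside, world axes, zero at the start; "ft_torque": the same for the moment, N m; "finger_gap": opening from 0.0 (shut) to 1.0 (fully open).
Only numpy, scipy, OpenCV 4.12 (cv2) and the standard library are available. Lean on these libraries where they do the work, as an engineer would, in place of code of your own. Each camera call takes 0.05 s, during which the arm holds its last target. There are 200 camera calls.

TASK

Put the washed-up paint mixing things to drain without disturbing anything else on the table. First hang the orange and the blue cup mouth-down on the two sloping pegs of the draining rack, one on each peg in either order, each slid fully home on its peg. Then pick up the two stirring sticks together in one grasp, lift them clear of the table as a pair, and lay them flat, side by side and touching or nearly so, near the middle of the green plastic drip tray along its length.

Things in the scene. Friction and masses are not known exactly. Their poses are not given: they have to be found in the camera images.
- cup_orange_mid (a point): Orange: a plastic mixing cup standing mouth-down on the table: 80 tall, outside diameter 56 at the closed base (now on top) widening evenly to 62 at the mouth (now below), wall 3, base 4 thick, mass about 60 g. The point is the centre, half-way up on its axis (40 from the mouth, 36 from the inside of the base); z points along the axis from the mouth to the closed base.
- cup_blue_mid (a point): Blue: a plastic mixing cup standing mouth-down on the table: 80 tall, outside diameter 56 at the closed base (now on top) widening evenly to 62 at the mouth (now below), wall 3, base 4 thick, mass about 60 g. The point is the centre, half-way up on its axis (40 from the mouth, 36 from the inside of the base); z points along the axis from the mouth to the closed base.
- peg_left: The left peg (the robot's left) of the draining rack: a pale round dowel 22 across, tip rounded, standing 100 out of the sloping board. Origin: centre of its foot on the board's surface, 62 above the table; z runs along the peg to its tip (at z = 100), 30 degrees off vertical, leaning towards the robot; y is level, along the row of pegs, to the left.
- peg_right: The right peg of the draining rack: a pale round dowel 22 across, tip rounded, standing 100 out of the sloping board. Origin: centre of its foot on the board's surface, 62 above the table; z runs along the peg to its tip (at z = 100), 30 degrees off vertical, leaning towards the robot; y is level, along the row of pegs, to the left.
- rack: a fixed dark wooden draining rack, 130 x 250, its slatted board sloping up away from the robot, with two pegs 124 apart square to the board. Origin on the table under its middle, z up. A cup is home when the inside of its base rests on the peg's tip; its mouth then clears the board by about 24 and, let go, it droops 5 to 20 degrees until its wall leans on the peg.
- stick_a_mid (a point): First stick: a square wooden stirring stick, 180 x 16 x 16, lying flat, about 35 g, dyed green at one end. The point is its centre, 8 above the surface it lies on; x points along it, z up. The two sticks start parallel with a 3 gap, ends level, 35 wide over both.
- stick_b_mid (a point): Second stick, beside the first on its +y side: a square wooden stirring stick, 180 x 16 x 16, lying flat, about 35 g, dyed red at one end. The point is its centre, 8 above the surface it lies on; x points along it, z up. The two sticks start parallel with a 3 gap, ends level, 35 wide over both.
- drip_tray: a shallow green plastic drip tray, fixed, 250 (x) x 140 (y) x 16 high, walls and floor 5 thick, open on top. The origin is the centre of its underside on the table; x is along its length, z up.
- pencil_cup_mid (a point): bystander: a grey cup of the same size (80 tall, 62 across at the mouth) standing mouth-up with pencils reaching 105 above the table; stands in the row with the two cups. The point is its centre, 40 up.
- paint_bottle_mid (a point): bystander: a yellow paint bottle standing upright, 48 across, 130 tall. The point is its centre, 65 up.
- clip_mid (a point): bystander: a steel clip lying flat, about 80 x 40 x 15. The point lies 6 above the table.
- spline_roller_mid (a point): bystander: a green hand roller lying flat, 130 x 24 x 20 with a white wheel at one end. The point is the centre of its handle, 10 up.
Things that resemble listed ones, but are neither listed nor needed, are in the scene too. Leave any purple look-alike of the part that bears stick_b_mid alone.

How it is judged:
By the outcome, as a careful person would: the job done as asked, in the order asked, and still so for the second after the job is handed in, with the robot touching nothing.
It also fails if it takes over 58 s, if anything falls off the work surface, if the arm or the gripper's body presses on something with over 40 N, if the wrist force passes 120 N, or if a joint passes its speed limit or range.

## Working session

There is one attempt and no reset: what is moved stays moved. The work goes in short steps, Python scripts to look and compute and a shell command to move; the robot and the scene stay as the last step left them, time stands still between calls to the robot, and variables do not carry over. Pictures are saved under pics/ and viewed, about 8 in all and at most 12, crops included, and the job is handed in when it is done.

```bash
mkdir -p pics; cat > h.py <<'E'
import numpy as np, cv2, json
from station import manip
def snap(name,fn):
    ci=manip.camera_info(name); im=manip.snapshot(name)
    cv2.imwrite(f'pics/{fn}.png',im[:,:,::-1]); 
    json.dump({k:np.asarray(v).tolist() for k,v in ci.items()},open(f'pics/{fn}.json','w')); return im
def load(fn): return {k:np.array(v) for k,v in json.load(open(f'pics/{fn}.json')).items()}
def back(c,u,v,z):
    """pixel -> world point at height z"""
    d=np.array([(u-c['cx'])/c['fx'],(v-c['cy'])/c['fy']]); s=d.copy()
    for _ in range(20): s=d/(1+c['k1']*(s@s))
    R=c['R']; o=-R.T@c['t']; r=R.T@np.array([s[0],s[1],1]); return o+r*(z-o[2])/r[2]
def proj(c,X):
    p=c['R']@np.array(X)+c['t']; s=p[:2]/p[2]; s=s*(1+c['k1']*(s@s))
    return np.array([c['fx']*s[0]+c['cx'],c['fy']*s[1]+c['cy']])
E
python3 - <<'E'
from h import *
for n in('scene','top'):
    snap(n,n+'0'); c=load(n+'0'); print(n,-c['R'].T@c['t'],c['R'][2],c['fx'])
s=manip.sense(); print(s['t'],s['tcp_pos'],s['tool_rot'],s['force'],s['finger_gap'])
E
```

```text
scene [1.37768874 0.17835494 0.66206192] [-0.82307636 -0.13219751 -0.55233062] 470.99318344155944
top [0.41994561 0.04656379 1.25676597] [ 0.08353957 -0.01307487 -0.99641868] 520.9030147230206
0.1 [0.1446266  0.60770784 0.40384118] [ 7.84752191e-01  6.19808874e-01 -8.69078107e-04  4.51256125e-04] [ 0.70060235 -0.08709427 -0.01220972] 1.0015863316672367
```

View pics/top0.png

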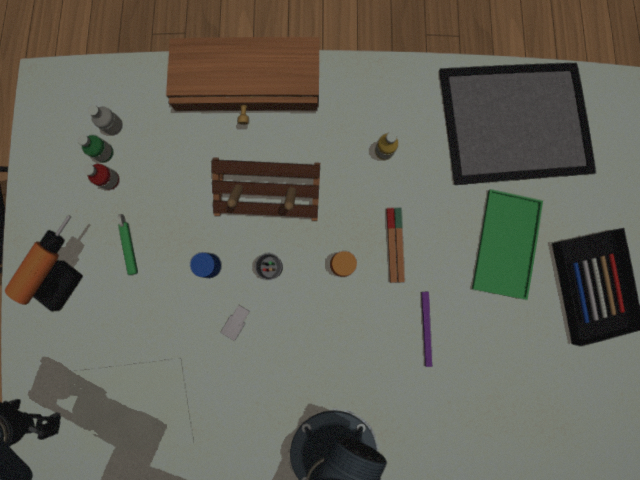

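View pics/scene0.png

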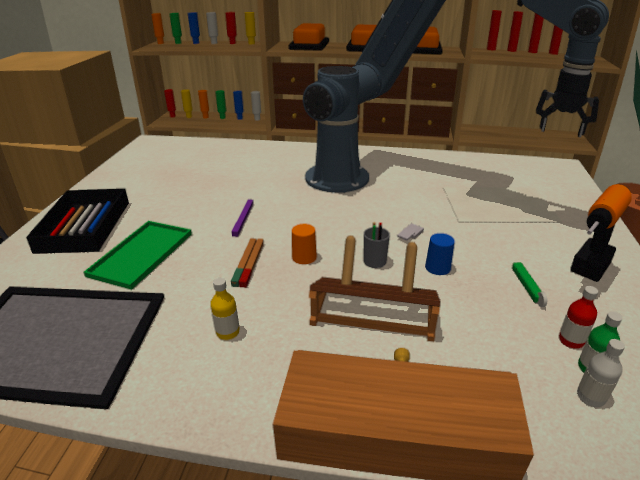

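The top view (up is +x, left is +y) shows these candidates:
- **Orange cup:** (343,264). The orange driver at (30,270) and the orange things on the shelf are not it.
- **Blue cup:** (205,265). The grey pencil cup is at (267,266), between the two cups.
- **Sticks:** the red and green ended pair at (395,245). The purple look-alike is at (427,330).
- **Tray:** (508,245). The grey framed mat at (517,122) and the black pencil box are not it.
- **Pegs:** tips at about (232,205) and (288,207).

I'll check these in one close crop.

```bash
python3 - <<'E'
from h import *
a=cv2.imread('pics/top0.png')
p=cv2.resize(a[150:300,180:380],None,fx=4,fy=4,interpolation=cv2.INTER_CUBIC)
cv2.imwrite('pics/crop1.png',p)
c=load('top0')
for n,u,v,z in [('orange',343,264,.08),('blue',205,265,.08),('pencil',267,266,.08)]: print(n,back(c,u,v,z))
hsv=cv2.cvtColor(a,cv2.COLOR_BGR2HSV)
def comp(lo,hi,box):
    m=cv2.inRange(hsv,lo,hi); k=np.zeros_like(m); k[box[1]:box[3],box[0]:box[2]]=1; m*=k
    n,l,s,ce=cv2.connectedComponentsWithStats(m); i=1+np.argmax(s[1:,4]); 
    return cv2.minAreaRect(np.argwhere(l==i)[:,::-1].astype(np.float32)),s[i]
print('or',comp((5,120,90),(20,255,255),(320,240,370,290)))
print('bl',comp((100,120,60),(125,255,255),(180,240,230,290)))
r,s=comp((45,100,60),(80,255,255),(460,180,560,310)); print('tray',r,[back(c,*q,.016)[:2].round(3) for q in cv2.boxPoints(r)])
m=comp((0,80,50),(20,255,255),(375,200,415,295)); print('st',m,[back(c,*q,.016)[:2].round(3) for q in cv2.boxPoints(m[0])])
E
```

```text
orange [ 0.45514363 -0.01556481  0.08      ]
blue [0.45064667 0.29739849 0.08      ]
pencil [0.44958304 0.15608204 0.08      ]
or (((343.5000305175781, 263.0000305175781), (23.33452033996582, 23.33452033996582), 45.0), array([332, 252,  25,  24, 460], dtype=int32))
bl (((202.5, 264.5), (23.0, 23.0), 90.0), array([191, 253,  24,  24, 447], dtype=int32))
tray ((507.95965576171875, 244.16787719726562), (55.07740783691406, 101.51778411865234), 9.574227333068848) [array([ 0.396, -0.332]), array([ 0.641, -0.38 ]), array([ 0.621, -0.521]), array([ 0.373, -0.47 ])]
st (((395.00067138671875, 244.67855834960938), (74.10801696777344, 14.80020523071289), 86.93350982666016), array([386, 208,  19,  75, 942], dtype=int32)) [array([ 0.592, -0.122]), array([ 0.595, -0.158]), array([ 0.416, -0.166]), array([ 0.414, -0.13 ])]
```

View pics/crop1.png

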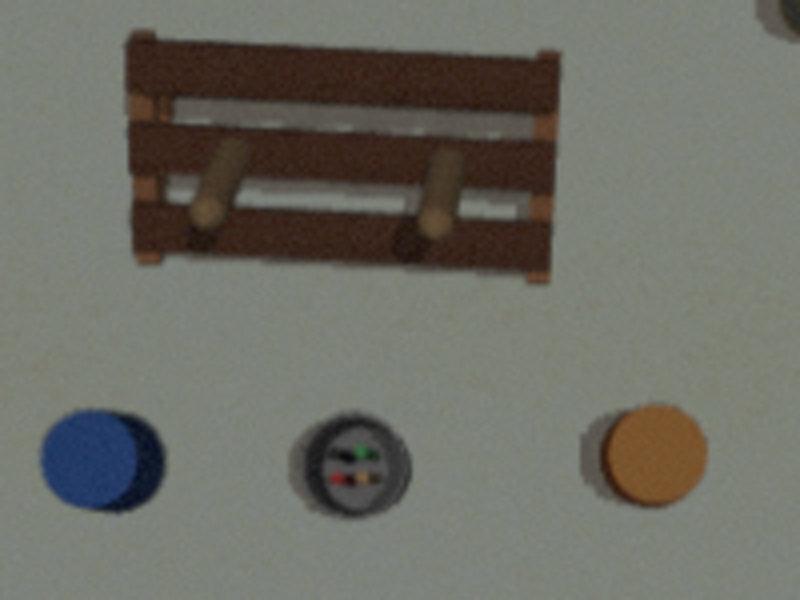

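```bash
python3 - <<'E'
from h import *
c=load('top0')
P=lambda x,y,z:back(c,180+x/4,150+y/4,z)
L=P(206,210,.145);R=P(435,218,.145); print('tips',L,R,np.linalg.norm(L-R))
d=L-R; yaw=np.arctan2(-d[0],d[1]); print('yaw deg',np.degrees(yaw))
for z,a,b in[(.1,(130,40),(560,55)),(.03,(135,252),(550,272))]: 
    A=P(*a,z);B=P(*b,z);d=A-B;print('edge',A,B,np.linalg.norm(d),np.degrees(np.arctan2(-d[0],d[1])))
print('blue',P(90,459,.08),'orange',P(656,455,.08))
# model check: foot prediction
for t in(L,R):
    u=np.array([-.5*np.cos(yaw),-.5*np.sin(yaw),.866])
    top=np.array([*t[:2],.145]); foot=top-u*(.145-.062)/.866; q=proj(c,foot); print('foot',foot,(q-[180,150])*4)
    s=load('scene0'); print('scene tip',proj(s,top),'foot',proj(s,foot))
E
```

```text
tips [0.58430521 0.22891608 0.145     ] [0.58053245 0.10498047 0.145     ] 0.12399302377694742
yaw deg -1.7436149865521224
edge [0.68852459 0.28238054 0.1       ] [0.68060843 0.03784376 0.1       ] 0.24466487958065866 -1.8541348477951707
edge [0.57590384 0.28986021 0.03      ] [0.56527267 0.04250335 0.03      ] 0.24758521730127195 -2.4610056029494944
blue [0.45115878 0.30316237 0.08      ] orange [ 0.45571949 -0.0178259   0.08      ]
foot [0.63220449 0.22745797 0.062     ] [233.17752204 149.50736879]
scene tip [412.52603582 244.69759042] foot [407.65669276 292.29230038]
foot [0.62843174 0.10352236 0.062     ] [445.76497638 156.80359649]
scene tip [350.68014516 238.70984386] foot [346.36403257 285.52855713]
```

Both estimates hold up. The peg tips come out 124.0 mm apart and the rack yaw is about -1.9°. The scene view agrees, with tips at (412,245) and (350,239). The two cups and the two-tone pair of sticks match the description. Next I go above the blue cup.

```bash
python3 -m jog '[[[38.3,-38.1,-5,1.4],[38.3,-38.1,-5,1.4],[38.3,-38.1,-5,1.4],[38.3,-38.1,-5,1.4],[38.3,-38.1,-5,1.4],[38.3,-38.1,-5,1.4],[38.3,-38.1,-5,1.5],[38.3,-38.1,-5,1.5]]]' 100 30
python3 - <<'E'
from h import *
snap('wrist','w1'); c=load('w1'); s=manip.sense(); print(s['t'],s['tcp_pos'],s['tool_rot'],s['force'],s['finger_gap'])
print(-c['R'].T@c['t'],c['R'][2],c['fx'])
for X in [(.451,.303,.08),(.4499,.156,.08),(.5823,.2289,.1486)]: print(proj(c,X))
E
```

```text
t: 1.1
tcp_pos: [0.4521, 0.3018, 0.3643]
tool_rot: [0.719, 0.695, -0.0, -0.0]
force: [0.6, 0.2, 0.5]
finger_gap: 0.998
1.15 [0.45686612 0.29807615 0.36390157] [7.20082342e-01 6.93883741e-01 4.99482691e-04 2.55452588e-03] [ 2.52111736 -2.74129557 -0.50412703] 0.9946641314599232
[0.38491348 0.30342421 0.33474706] [ 0.26981675 -0.00867875 -0.96287258] 359.0327813073263
[325.01033496 236.16858467]
[128.17857683 241.40407825]
[220.60102878 457.20735529]
```

View pics/w1.png

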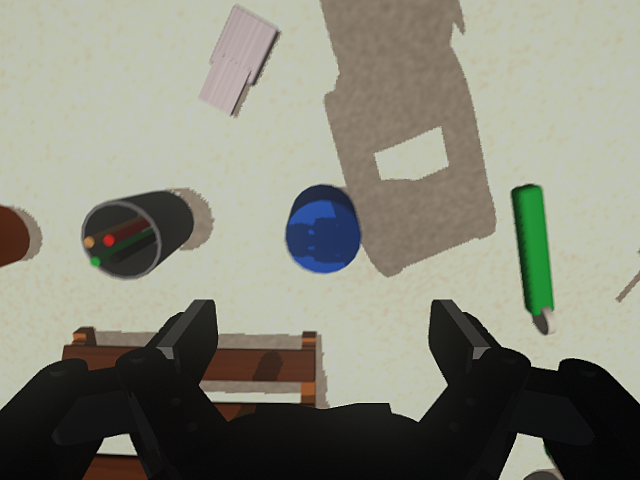

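The blue cup's base circle is centred near (323,236), against a prediction of (325,236), so the position estimate is good. Now I descend and grip.

```bash
python3 -m jog '[[[0,0,-30,0],[0,0,-35,0],[0,0,-35,0],[0,0,-30,0],[0,0,-20,0],[0,0,0,0],[0,0,0,0],[0,0,0,0]]]' 100 20
python3 -m jog '[[[0,0,0,0],[0,0,0,0],[0,0,0,0],[0,0,0,0],[0,0,0,0],[0,0,0,0],[0,0,0,0],[0,0,0,0]]]' 0 20
```

```text
t: 2.15
tcp_pos: [0.4515, 0.3034, 0.2157]
tool_rot: [0.719, 0.695, 0.001, 0.0]
force: [0.6, -0.2, -0.5]
finger_gap: 1.002
t: 3.15
tcp_pos: [0.4513, 0.3032, 0.2156]
tool_rot: [0.719, 0.695, 0.001, 0.0]
force: [-1.0, -0.4, 6.4]
finger_gap: 0.672
```

The opening is 57.1 mm and I expected 57.6, so the cup is held. Next: lift, carry above the left peg, then lower, shifting slightly along x as it goes.

```bash
python3 -m jog '[[[0,0,50,0],[0,0,60,0],[0,0,60,0],[30,-16,0,0],[32,-18,0,0],[32,-18,0,0],[30,-15,0,0],[14.6,-7.3,0,0]]]'
python3 -m jog '[[[0,0,0,0],[0,0,0,0],[0,0,-15,0],[0,0,-15,0],[2,0,-12,0],[2,0,-11,0],[0,0,0,0],[0,0,0,0]]]'
```

```text
t: 4.15
tcp_pos: [0.5909, 0.2279, 0.3844]
tool_rot: [0.72, 0.694, -0.0, 0.0]
force: [-0.1, -0.0, -0.9]
finger_gap: 0.67
t: 5.15
tcp_pos: [0.594, 0.2289, 0.3319]
tool_rot: [0.719, 0.695, 0.0, 0.0]
force: [-0.3, -0.4, 0.0]
finger_gap: 0.671
```

```bash
python3 -m jog '[[[2.5,0,-8,0],[2.5,0,-8,0],[2.5,0,-7,0],[0,0,-6,0],[0,0,-5,0],[0,0,-3,0],[0,0,0,0],[0,0,0,0]]]'
python3 - <<'E'
from h import *
a=snap('scene','s1')[:,:,::-1]
cv2.imwrite('pics/s1c.png',cv2.resize(a[170:340,270:470],None,fx=4,fy=3.5,interpolation=cv2.INTER_CUBIC)[:595])
E
```

```text
t: 6.15
tcp_pos: [0.6008, 0.2285, 0.295]
tool_rot: [0.719, 0.695, -0.001, -0.0]
force: [-4.9, -3.0, 4.2]
finger_gap: 0.668
```

View pics/s1c.png

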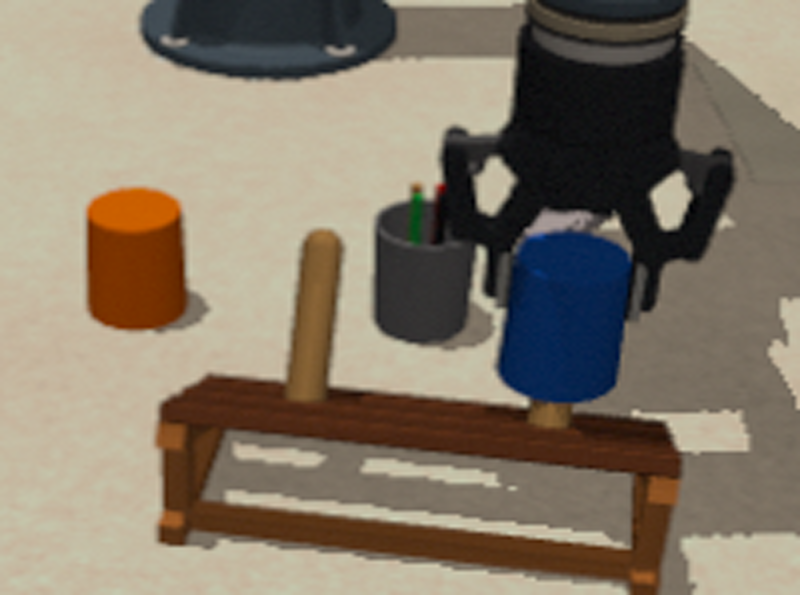

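The crop shows the blue cup at (563,320) over the left peg, with its mouth close above the board and only light contact (about 5 N). I go a little further, release gently and retreat upward.

```bash
python3 -m jog '[[[0,0,-2,0],[0,0,-2,0],[0,0,0,0],[0,0,0,0],[0,0,0,0],[0,0,0,0],[0,0,0,0],[0,0,0,0]]]'
python3 -m jog '[[[0,0,0,0],[0,0,0,0],[0,0,0,0],[0,0,0,0],[0,0,0,0],[0,0,0,0],[0,0,10,0],[0,0,20,0]]]' 100
python3 -m jog '[[[0,0,40,0],[0,0,40,0],[-10,-20,20,0],[-30,-50,0,0],[-30,-50,0,0],[-30,-50,0,0],[-25,-45,0,0],[-20,-32,0,0]]]'
python3 - <<'E'
from h import *
a=snap('scene','s2')[:,:,::-1]
b=snap('top','t2')[:,:,::-1]
A=cv2.resize(a[190:320,310:470],(640,520),interpolation=cv2.INTER_CUBIC)[:,200:]
B=cv2.resize(b[150:280,190:300],(440,520),interpolation=cv2.INTER_CUBIC)[:,:340]
cv2.imwrite('pics/s2c.png',np.hstack([A,B]))
s=manip.sense(); print(s['tcp_pos'])
E
```

```text
t: 7.2
tcp_pos: [0.6011, 0.2286, 0.2912]
tool_rot: [0.719, 0.695, -0.0, 0.0]
force: [-4.1, -2.4, 5.2]
finger_gap: 0.662
t: 8.2
tcp_pos: [0.601, 0.2288, 0.3207]
tool_rot: [0.719, 0.695, -0.001, -0.0]
force: [-0.7, -0.1, -0.8]
finger_gap: 0.997
t: 9.2
tcp_pos: [0.4551, -0.0196, 0.4216]
tool_rot: [0.72, 0.694, 0.0, 0.001]
force: [0.7, -0.3, 0.9]
finger_gap: 1.0
[ 0.45461992 -0.02013016  0.42145745]
```

View pics/s2c.png

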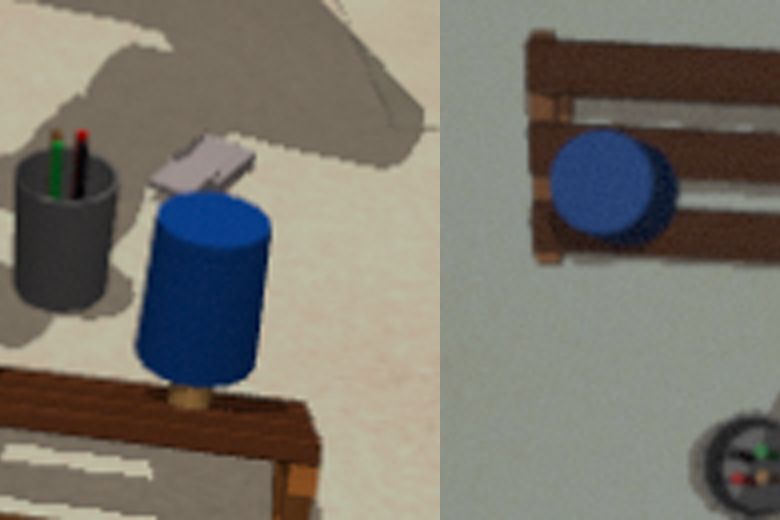

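```bash
cat >> h.py <<'E'
def tri(cs,uvs):
    A=[];b=[]
    for c,uv in zip(cs,uvs):
        o=-c['R'].T@c['t']; p=back(c,*uv,0.0); d=(p-o)/np.linalg.norm(p-o); M=np.eye(3)-np.outer(d,d); A.append(M); b.append(M@o)
    X=np.linalg.lstsq(np.vstack(A),np.hstack(b),rcond=None)[0]; return X,[proj(c,X)-uv for c,uv in zip(cs,uvs)]
def homecup(foot,yaw,tilt,sx):
    """base outer centre and mouth centre for a cup with its base on the peg tip, tilt from vertical (deg), sphere offset sx mm"""
    y=np.radians(yaw);ex=np.array([np.cos(y),np.sin(y),0]);ez=np.array([0,0,1]);t=np.radians(tilt)
    S=np.array(foot)+.089*(-.5*ex+.866*ez); ax=-np.sin(t)*ex+np.cos(t)*ez; lat=np.cos(t)*ex+np.sin(t)*ez
    bi=S-sx*lat/1000+.011*ax; return bi+.004*ax, bi-.076*ax
E
python3 - <<'E'
from h import *
s,t=load('s2'),load('t2')
print(tri([s,t],[(413.25,245),(230.5,195.75)]))
for tilt,sx in((6,-14),(10,-14),(15,-14),(15,0),(20,-10)):
    b,m=homecup((.6322,.2275,.062),-1.9,tilt,sx); print(tilt,sx,b.round(4),m.round(4),'scene',proj(s,b),proj(s,m),'top',proj(t,b))
E
```

```text
(array([0.59772858, 0.22979464, 0.15323202]), [array([ 0.14359243, -0.01033117]), array([ 0.13018731, -0.00126885])])
6 -14 [0.6001 0.2286 0.1555] [0.6084 0.2283 0.0759] scene [412.87339972 244.64819025] [408.83430792 279.61087401] top [231.05852691 194.50398123]
10 -14 [0.5989 0.2286 0.1563] [0.6128 0.2281 0.0775] scene [412.93432812 243.96841753] [408.82167215 280.29133955] top [230.96592734 194.98240361]
15 -14 [0.5974 0.2287 0.1572] [0.6181 0.228  0.0799] scene [413.00562662 243.14931154] [408.8293201 280.9323498] top [230.85684762 195.62546268]
15 0 [0.5838 0.2291 0.1536] [0.6045 0.2284 0.0763] scene [413.04474851 240.96963785] [408.93131396 278.29685918] top [230.77155479 202.12574617]
20 -10 [0.592  0.2288 0.1566] [0.6193 0.2279 0.0814] scene [413.06362234 241.9159649 ] [408.87489443 280.72894833] top [230.75909317 198.15041682]
```

```bash
python3 - <<'E'
from h import *
s,t=load('s2'),load('t2')
im=cv2.imread('pics/t2.png'); hsv=cv2.cvtColor(im,cv2.COLOR_BGR2HSV)
obs=cv2.inRange(hsv,(100,110,20),(130,255,255)); k=np.zeros_like(obs);k[170:225,215:265]=1; obs*=k
im=cv2.imread('pics/s2.png'); hs=cv2.cvtColor(im,cv2.COLOR_BGR2HSV)
ob2=cv2.inRange(hs,(100,110,20),(130,255,255)); k=np.zeros_like(ob2);k[220:300,385:440]=1; ob2*=k
print(obs.sum()//255,ob2.sum()//255)
import itertools
from scipy.optimize import minimize
def mask(c,b,ax,shape=(480,640)):
    e1=np.cross(ax,[0,1,0.]);e1/=np.linalg.norm(e1);e2=np.cross(ax,e1);P=[]
    for z,r in((0,.028),(-.08,.031)):
        for a in np.linspace(0,2*np.pi,40): P.append(proj(c,b+z*ax+r*(np.cos(a)*e1+np.sin(a)*e2)))
    m=np.zeros((480*4,640*4),np.uint8)
    cv2.fillConvexPoly(m,cv2.convexHull((np.array(P)*4+2).astype(np.int32)),255); return cv2.resize(m,(640,480),interpolation=cv2.INTER_AREA)
def cost(p):
    b=p[:3]/1000; ax=np.array([-np.sin(p[3]/57.3),np.sin(p[4]/57.3),1]);ax/=np.linalg.norm(ax)
    return sum(np.abs(mask(c,b,ax).astype(float)-o).sum()/255 for c,o in((t,obs),(s,ob2)))
for t0 in(8,16):
    r=minimize(cost,[598,229,154,t0,0],method='Nelder-Mead',options=dict(initial_simplex=np.array([[598,229,154,t0,0],[604,229,154,t0,0],[598,234,154,t0,0],[598,229,160,t0,0],[598,229,154,t0+8,0],[598,229,154,t0,6]]),maxiter=250)); print(r.x.round(1),r.fun)
E
```

```text
683 1313
[5.982e+02 2.295e+02 1.574e+02 6.500e+00 2.000e-01] 169.81176470588235
[ 5.981e+02  2.293e+02  1.575e+02  6.200e+00 -1.000e-01] 170.06274509803922
```

The silhouette fit puts the blue cup on the peg with its base at z 0.157, where home is about 0.156. It droops about 24°, slightly more than the described range, so I may regrip it later to centre it. First I take the orange cup, and this time I will hold it closer to the tip's centre.

```bash
python3 -m jog '[[[1,2,-40,0],[0,0,-45,0],[0,0,-45,0],[0,0,-40,0],[0,0,-25,0],[0,0,-11,0],[0,0,0,0],[0,0,0,0]]]' 100 20
python3 -m jog '[[[0,0,0,0],[0,0,0,0],[0,0,0,0],[0,0,0,0],[0,0,0,0],[0,0,0,0],[0,0,0,0],[0,0,0,0]]]' 0 20
```

```text
t: 10.3
tcp_pos: [0.4578, -0.016, 0.2156]
tool_rot: [0.719, 0.695, 0.001, 0.001]
force: [0.5, -0.3, 0.2]
finger_gap: 0.996
t: 11.3
tcp_pos: [0.4575, -0.0162, 0.2159]
tool_rot: [0.719, 0.695, 0.001, 0.001]
force: [-0.8, 0.6, 6.7]
finger_gap: 0.679
```

```bash
python3 -m jog '[[[0,0,50,0],[0,0,60,0],[0,0,59,0],[28,26,0,0],[30,28,0,0],[30,28,0,0],[28,26,0,0],[13.5,13.2,0,0]]]'
python3 -m jog '[[[0,0,0,0],[0,0,0,0],[0,0,-15,0],[0,0,-15,0],[1,0,-12,0],[1,0,-11,0],[0,0,0,0],[0,0,0,0]]]'
python3 -m jog '[[[1.5,0,-8,0],[1.5,0,-8,0],[0,0,-7,0],[0,0,-6,0],[0,0,-5,0],[0,0,-3,0],[0,0,0,0],[0,0,0,0]]]'
```

```text
t: 12.3
tcp_pos: [0.5876, 0.1064, 0.3839]
tool_rot: [0.719, 0.695, 0.0, 0.0]
force: [0.3, -0.4, -0.5]
finger_gap: 0.681
t: 13.3
tcp_pos: [0.589, 0.1051, 0.3308]
tool_rot: [0.719, 0.695, 0.0, 0.0]
force: [-0.2, -0.7, -1.2]
finger_gap: 0.684
t: 14.3
tcp_pos: [0.592, 0.105, 0.2937]
tool_rot: [0.719, 0.695, 0.0, 0.0]
force: [3.0, -0.6, -1.4]
finger_gap: 0.678
```

```bash
python3 -m jog '[[[0,0,-2,0],[0,0,-2,0],[-1,0,-1,0],[-1,0,-1,0],[0,0,0,0],[0,0,0,0],[0,0,0,0],[0,0,0,0]]]'
```

```text
t: 15.3
tcp_pos: [0.591, 0.1051, 0.2912]
tool_rot: [0.719, 0.695, 0.002, 0.002]
force: [0.4, -0.8, 15.5]
finger_gap: 0.681
```

The upward force is 15 N, so the base is pressing on the peg tip and the orange cup is home. I release it and move back above the blue cup.

```bash
python3 -m jog '[[[0,0,3,0],[0,0,0,0],[0,0,0,0],[0,0,0,0],[0,0,0,0],[0,0,0,0],[0,0,10,0],[0,0,20,0]]]' 100
python3 -m jog '[[[0,0,40,0],[0,0,50,0],[0,0,40,0],[-40,0,0,0],[-50,0,0,0],[-50,0,0,0],[-20,0,0,0],[0,0,0,0]]]'
cat > fit.py <<'E'
from h import *
from scipy.optimize import minimize
def mask(c,b,ax):
    e1=np.cross(ax,[0,1,0.]);e1/=np.linalg.norm(e1);e2=np.cross(ax,e1);P=[]
    for z,r in((0,.028),(-.08,.031)):
        for a in np.linspace(0,2*np.pi,40): P.append(proj(c,b+z*ax+r*(np.cos(a)*e1+np.sin(a)*e2)))
    m=np.zeros((480*4,640*4),np.uint8)
    cv2.fillConvexPoly(m,cv2.convexHull((np.array(P)*4+2).astype(np.int32)),255); return cv2.resize(m,(640,480),interpolation=cv2.INTER_AREA)
def fit(sn,tn,lo,hi,p0):
    cs=[load(sn),load(tn)];O=[]
    for n,c in zip((sn,tn),cs):
        m=cv2.inRange(cv2.cvtColor(cv2.imread(f'pics/{n}.png'),cv2.COLOR_BGR2HSV),lo,hi)
        u,v=proj(c,np.array([p0[0],p0[1],p0[2]-40])/1000).astype(int); k=np.zeros_like(m);k[v-35:v+35,u-28:u+28]=1; O.append(m*k)
    def cost(p):
        ax=np.array([-np.sin(p[3]/57.3),np.sin(p[4]/57.3),1]);ax/=np.linalg.norm(ax)
        return sum(np.abs(mask(c,np.array(p[:3])/1000,ax).astype(float)-o).sum()/255 for c,o in zip(cs,O))
    S=np.vstack([p0]+[np.array(p0)+d for d in np.diag([6,5,6,8,6])])
    r=minimize(cost,p0,method='Nelder-Mead',options=dict(initial_simplex=S,maxiter=250)); return r.x.round(1),round(r.fun),[int(o.sum()//255) for o in O]
BL=((100,110,20),(130,255,255)); OR=((4,150,30),(18,255,255))
E
python3 - <<'E'
from fit import *
a=snap('scene','s3')[:,:,::-1]; b=snap('top','t3')[:,:,::-1]
print('blue',fit('s3','t3',*BL,[598,229,156,8,0])); print('orange',fit('s3','t3',*OR,[592,105,156,12,0]))
A=cv2.resize(a[190:320,310:450],(560,520),interpolation=cv2.INTER_CUBIC)
cv2.imwrite('pics/s3c.png',A)
E
```

```text
t: 16.3
tcp_pos: [0.5895, 0.1051, 0.3208]
tool_rot: [0.719, 0.695, -0.001, -0.001]
force: [0.6, 0.6, 0.2]
finger_gap: 0.998
t: 17.3
tcp_pos: [0.4283, 0.1052, 0.4516]
tool_rot: [0.719, 0.695, 0.0, 0.0]
force: [0.7, 1.3, 0.1]
finger_gap: 0.999
blue (array([5.978e+02, 2.297e+02, 1.571e+02, 6.400e+00, 5.000e-01]), 162, [1323, 687])
orange (array([586. , 110.1, 154.7,   9.9,   9.1]), 724, [1681, 924])
```

View pics/s3c.png

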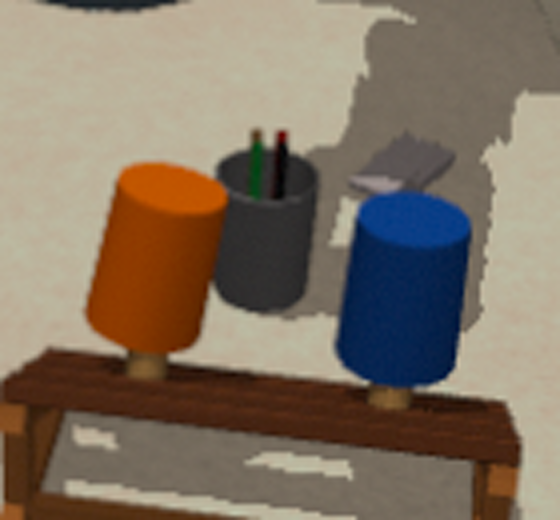

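The crop shows orange hanging at (155,260) and blue at (405,290), each over its peg with the mouth clear of the board. The orange mask also picked up wood, so I tighten it and refit.

```bash
python3 - <<'E'
from fit import *
im=cv2.cvtColor(cv2.imread('pics/s3.png'),cv2.COLOR_BGR2HSV); it=cv2.cvtColor(cv2.imread('pics/t3.png'),cv2.COLOR_BGR2HSV)
print(im[250,350],im[222+40,345],im[281,346],im[285,340], it[205,288],it[200,300])
for lo,hi in(((4,225,90),(14,255,255)),((4,200,60),(16,255,255))): print('orange',lo,fit('s3','t3',lo,hi,[590,105,156,14,0]))
for tilt,sx in((12,-5),(16,-5),(16,0),(20,0)): print(tilt,sx,[x.round(4) for x in homecup((.6284,.1035,.062),-1.9,tilt,sx)])
E
```

```text
[ 12 255 135] [ 12 255 138] [ 17 155 128] [  9 183  78] [ 13 174 129] [  9 169  83]
orange (4, 225, 90) (array([588. , 105.8, 157.6,   9.8,   2.9]), 835, [1197, 0])
orange (4, 200, 60) (array([590.5, 105.5, 158. ,   9.4,   1.8]), 837, [1258, 0])
12 -5 [array([0.5857, 0.1049, 0.1548]), array([0.6023, 0.1044, 0.0765])]
16 -5 [array([0.5846, 0.105 , 0.1549]), array([0.6066, 0.1042, 0.078 ])]
16 0 [array([0.5798, 0.1051, 0.1535]), array([0.6018, 0.1044, 0.0766])]
20 0 [array([0.5788, 0.1051, 0.1532]), array([0.6061, 0.1042, 0.078 ])]
```

```bash
sed -i 's/for n,c in zip((sn,tn),cs):/for n,c,lo in zip((sn,tn),cs,(lo if isinstance(lo,list) else [lo,lo])):/' fit.py; sed -i 's/^BL=.*/BL=((100,110,20),(130,255,255)); OR=([(4,210,60),(8,150,60)],(17,255,255))/' fit.py
python3 - <<'E'
from fit import *
print('orange',fit('s3','t3',*OR,[588,105,157,14,0]))
b=cv2.imread('pics/t3.png'); m=cv2.inRange(cv2.cvtColor(b,cv2.COLOR_BGR2HSV),OR[0][1],OR[1]); 
A=np.hstack([b[160:240,210:320],cv2.cvtColor(m,cv2.COLOR_GRAY2BGR)[160:240,210:320]])
cv2.imwrite('pics/t3c.png',cv2.resize(A,None,fx=3.6,fy=3.6,interpolation=cv2.INTER_CUBIC))
E
```

```text
orange (array([585.5, 108.8, 154.6,  10.9,   7. ]), 263, [1230, 812])
```

View pics/t3c.png

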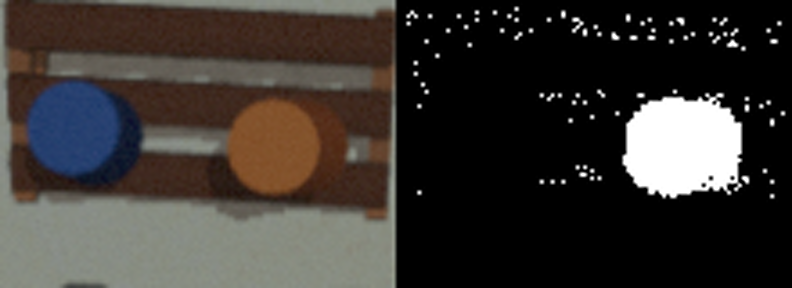

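Orange is home: the fit gives base z 154.6, against a model value of 154.8, with about 20° of droop. Blue sits about 2 mm high and leans its wall hard on the tip, so I regrip it and press it home towards the robot, as I did with orange.

```bash
python3 -m jog '[[[34,25,-10,0],[34,25,-10,0],[34,25,-10,0],[34,25,-10,0],[33,24,-10,0],[0,0,0,0],[0,0,0,0],[0,0,0,0]]]' 100
python3 -m jog '[[[0,0,-25,0],[0,0,-30,0],[0,0,-30,0],[0,0,-24,0],[0,0,0,0],[0,0,0,0],[0,0,0,0],[0,0,0,0]]]'
```

```text
t: 18.4
tcp_pos: [0.5985, 0.2286, 0.401]
tool_rot: [0.719, 0.695, -0.0, 0.0]
force: [-0.8, -0.1, 0.6]
finger_gap: 1.003
t: 19.4
tcp_pos: [0.599, 0.2291, 0.2929]
tool_rot: [0.719, 0.695, 0.001, 0.001]
force: [0.1, 0.1, 0.3]
finger_gap: 1.0
```

```bash
python3 -m jog '[[[0,0,0,0],[0,0,0,0],[0,0,0,0],[0,0,0,0],[0,0,0,0],[0,0,0,0],[0,0,0,0],[0,0,0,0]]]' 0 20
python3 -m jog '[[[-2,0,0,0],[-2,0,-1,0],[-2,0,-1,0],[0,0,-1,0],[0,0,-1,0],[0,0,0,0],[0,0,0,0],[0,0,0,0]]]'
```

```text
t: 20.4
tcp_pos: [0.5987, 0.2292, 0.292]
tool_rot: [0.719, 0.695, 0.0, -0.0]
force: [-2.2, -0.2, 5.5]
finger_gap: 0.664
t: 21.4
tcp_pos: [0.5961, 0.229, 0.2918]
tool_rot: [0.719, 0.695, 0.005, 0.004]
force: [3.8, -0.8, 14.0]
finger_gap: 0.661
```

```bash
python3 -m jog '[[[0,0,3,0],[0,0,0,0],[0,0,0,0],[0,0,0,0],[0,0,0,0],[0,0,0,0],[0,0,10,0],[0,0,20,0]]]' 100
python3 -m jog '[[[0,0,40,0],[0,0,50,0],[-16,-60,10,0],[-16,-60,0,0],[-16,-60,0,0],[-16,-60,0,0],[-16,-60,0,0],[-16,-60,0,0]]]'
python3 - <<'E'
from fit import *
snap('wrist','w4');snap('scene','s4'); snap('top','t4')
print('blue',fit('s4','t4',*BL,[596,229,156,10,0])); print('orange',fit('s4','t4',*OR,[588,105,156,12,0]))
s=manip.sense(); print(s['tcp_pos'])
c=load('w4'); st=np.array([[.592,-.122],[.595,-.158],[.416,-.166],[.414,-.13]])
for p in st: print(proj(c,[*p,.016]))
E
```

```text
t: 22.4
tcp_pos: [0.5925, 0.229, 0.3208]
tool_rot: [0.719, 0.695, -0.001, -0.0]
force: [0.2, -0.3, 0.9]
finger_gap: 1.003
t: 23.4
tcp_pos: [0.4961, -0.1323, 0.4217]
tool_rot: [0.719, 0.695, 0.0, 0.001]
force: [1.1, -0.7, -0.2]
finger_gap: 1.003
blue (array([595.1, 235.5, 156.7,   7.7,   8.6]), 177, [1307, 797])
orange (array([586.6, 110.5, 156.5,  10.2,   9. ]), 228, [1235, 827])
[ 0.49628632 -0.1334211   0.42150854]
[335.40383529 291.01208517]
[303.77545773 294.46757004]
[287.12834002 130.04533336]
[322.88212774 126.61805559]
```

View pics/w4.png

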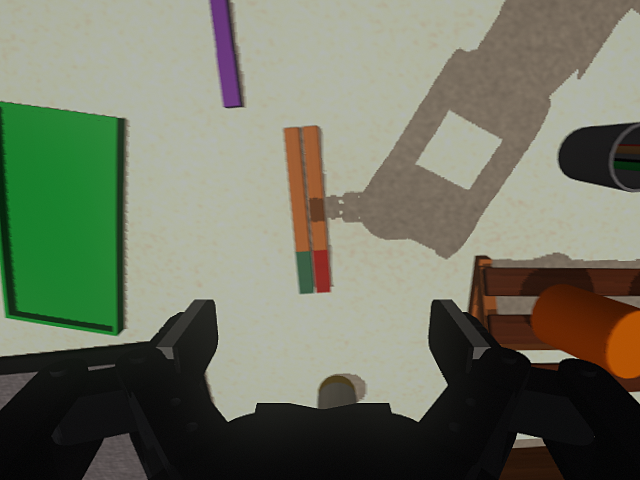

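The wrist view shows the pair with corners (319,125), (284,128), (299,293) and (330,291): red end on the +y side, green end beside it. The purple stick at (228,55) is well apart from it, and the tray is at left with corners (124,118) and (120,334). I measure both from this view.

```bash
python3 - <<'E'
from h import *
c=load('w4')
P=np.array([back(c,*q,.016)[:2] for q in((319,125.5),(284,128),(299.5,293),(330,291))])*1000
print(P.round(1),'centre',P.mean(0)); d=P[2]+P[3]-P[0]-P[1]; print('len',np.linalg.norm(d)/2,'yaw',np.degrees(np.arctan2(d[1],d[0])),'w',np.linalg.norm(P[0]-P[1]),np.linalg.norm(P[2]-P[3]))
for z in(.016,): print('tray right edge',[back(c,*q,z).round(4) for q in((124,118),(121,334))])
t=load('t4'); im=cv2.cvtColor(cv2.imread('pics/top0.png'),cv2.COLOR_BGR2HSV)
m=cv2.inRange(im,(45,100,40),(80,255,255)); k=np.zeros_like(m);k[170:315,460:560]=1; r=cv2.minAreaRect(cv2.findNonZero(m*k))
b=np.array([back(t,*q,.016)[:2] for q in cv2.boxPoints(r)])*1000; print('tray',b.round(1),b.mean(0)); 
for i in range(2): e=b[i+1]-b[i]; print(np.linalg.norm(e),np.degrees(np.arctan2(e[1],e[0])))
E
```

```text
[[ 412.8 -133.8]
 [ 413.9 -169. ]
 [ 593.  -162.8]
 [ 591.8 -128.1]] centre [ 502.87410955 -148.43527707]
len 179.1534383717377 yaw 1.9187200624300087 w 35.19466428001272 34.66714038955968
tray right edge [array([ 0.3968, -0.3306,  0.016 ]), array([ 0.6398, -0.3798,  0.016 ])]
tray [[ 396.1 -331.3]
 [ 641.3 -378.8]
 [ 620.6 -521.3]
 [ 372.6 -470.2]] [ 507.66797808 -425.39927266]
249.76399772734146 -10.969748616190296
143.97592213634204 -98.26049993343973
```

The pair measures 179 × 35, centred at (502.9, -148.4) with a yaw of 1.9°. The tray is centred at (507.7, -425.4) with a yaw of about -11.4°. Both match the sizes given.

```bash
python3 -m jog '[[[3.5,-8,-30,2],[3.5,-8,-40,1.9],[0,0,-40,0],[0,0,-40,0],[0,0,-20,0],[0,0,0,0],[0,0,0,0],[0,0,0,0]]]' 80 40
```

```text
t: 24.55
tcp_pos: [0.5044, -0.1463, 0.2519]
tool_rot: [0.695, 0.719, 0.0, 0.001]
force: [0.1, -0.1, -0.3]
finger_gap: 0.803
```

```bash
python3 -m jog '[[[-1.5,-2,-20,0],[0,0,-20,0],[0,0,-18,0],[0,0,-10,0],[0,0,-6,0],[0,0,0,0],[0,0,0,0],[0,0,0,0]]]' 80 40
python3 -m jog '[[[0,0,0,0],[0,0,0,0],[0,0,0,0],[0,0,0,0],[0,0,0,0],[0,0,0,0],[0,0,0,0],[0,0,0,0]]]' 0 40
```

```text
t: 25.55
tcp_pos: [0.5025, -0.1486, 0.1771]
tool_rot: [0.695, 0.719, 0.0, 0.0]
force: [-0.4, -0.3, 0.5]
finger_gap: 0.799
t: 26.55
tcp_pos: [0.5024, -0.1485, 0.177]
tool_rot: [0.695, 0.719, 0.0, 0.0]
force: [-0.6, 0.5, 6.0]
finger_gap: 0.361
```

```bash
python3 -m jog '[[[0,0,10,0],[0,0,30,0],[0,0,40,0],[0,0,20,0],[0,0,0,0],[0,0,0,0],[0,0,0,0],[0,0,0,0]]]'
python3 -m jog '[[[0.6,-25,0,-1.3],[0.6,-40,0,-2],[0.7,-45,0,-2],[0.7,-45,0,-2],[0.7,-45,0,-2],[0.7,-40,0,-2],[0.7,-25,0,-1],[0.6,-11.9,0,-1]]]'
python3 - <<'E'
from h import *
snap('wrist','w5'); s=manip.sense(); print(s['tcp_pos'],s['tool_rot'],s['finger_gap'],s['q'])
E
```

```text
t: 27.55
tcp_pos: [0.5022, -0.1485, 0.2757]
tool_rot: [0.695, 0.719, -0.0, -0.001]
force: [0.3, 0.3, -0.8]
finger_gap: 0.36
t: 28.55
tcp_pos: [0.5073, -0.4269, 0.2758]
tool_rot: [0.775, 0.633, -0.0, -0.0]
force: [0.1, 0.5, -0.5]
finger_gap: 0.359
[ 0.50742775 -0.42755521  0.27592417] [ 7.74654526e-01  6.32384520e-01 -2.09179634e-04  3.75784231e-04] 0.3619285905593287 [-8.68171518e-01  7.30517892e-01  1.43103585e+00 -5.20195829e-04
  9.79295061e-01 -2.23713682e+00]
```

View pics/w5.png

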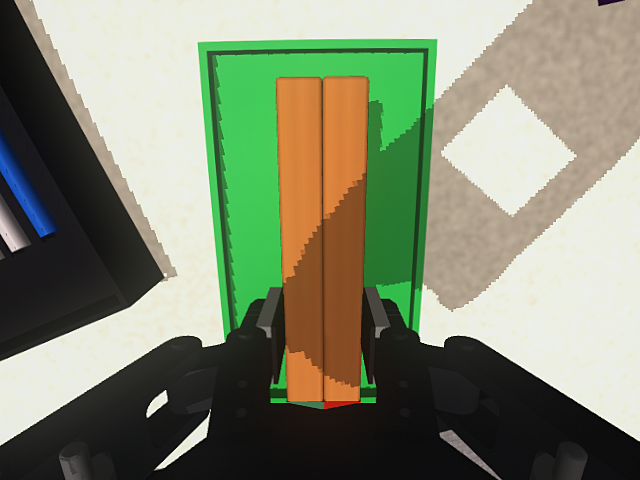

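Both sticks are held together, touching and parallel, at (322,240), and they line up with the tray (edges at u 205–435). I lower them.

```bash
python3 -m jog '[[[0,2,-25,0],[0,0,-30,0],[0,0,-20,0],[0,0,-10,0],[0,0,-5,0],[0,0,-3,0],[0,0,0,0],[0,0,0,0]]]'
```

```text
t: 29.6
tcp_pos: [0.5078, -0.4237, 0.1843]
tool_rot: [0.774, 0.633, 0.0, 0.001]
force: [-0.1, -0.4, -0.3]
finger_gap: 0.36
```

```bash
python3 -m jog '[[[0,0,-1,0],[0,0,-1,0],[0,0,-0.5,0],[0,0,0,0],[0,0,0,0],[0,0,0,0],[0,0,0,0],[0,0,0,0]]]'
```

```text
t: 30.6
tcp_pos: [0.5077, -0.4235, 0.182]
tool_rot: [0.774, 0.633, -0.0, 0.0]
force: [-1.0, 1.7, 5.3]
finger_gap: 0.363
```

Contact is light (5 N), so the sticks are on the tray floor. I release and lift away.

```bash
python3 -m jog '[[[0,0,0,0],[0,0,0,0],[0,0,0,0],[0,0,0,0],[0,0,5,0],[0,0,20,0],[0,0,40,0],[0,0,50,0]]]' 65
python3 -m jog '[[[0,0,40,0],[-30,0,40,0],[-30,40,20,0],[-30,40,0,0],[0,30,0,0],[0,20,0,0],[0,0,0,0],[0,0,0,0]]]'
python3 - <<'E'
from fit import *
a=snap('scene','s6')[:,:,::-1]; b=snap('top','t6')[:,:,::-1]
print('blue',fit('s6','t6',*BL,[596,229,156,10,0])); print('orange',fit('s6','t6',*OR,[588,105,156,12,0]))
A=cv2.resize(a[190:300,310:450],(420,330),interpolation=cv2.INTER_CUBIC); A2=cv2.resize(a[150:300,60:200],(308,330),interpolation=cv2.INTER_CUBIC)
B=cv2.resize(b[150:380,180:560],(728,440),interpolation=cv2.INTER_CUBIC)[:270]
cv2.imwrite('pics/s6c.png',np.vstack([np.hstack([A,A2]),B]))
s=manip.sense();print(s['t'],s['tcp_pos'])
E
```

```text
t: 31.6
tcp_pos: [0.5075, -0.4232, 0.2978]
tool_rot: [0.774, 0.633, -0.0, -0.0]
force: [1.2, -0.6, -0.1]
finger_gap: 0.652
t: 32.6
tcp_pos: [0.4183, -0.2944, 0.3966]
tool_rot: [0.774, 0.634, -0.0, 0.001]
force: [0.5, 0.3, 0.1]
finger_gap: 0.652
blue (array([595.3, 235.2, 155.8,   7.2,   9.1]), 181, [1303, 798])
orange (array([586.3, 109.4, 155.4,   9.8,   7.8]), 243, [1229, 824])
32.7 [ 0.4181139  -0.29457746  0.39616471]
```

View pics/s6c.png

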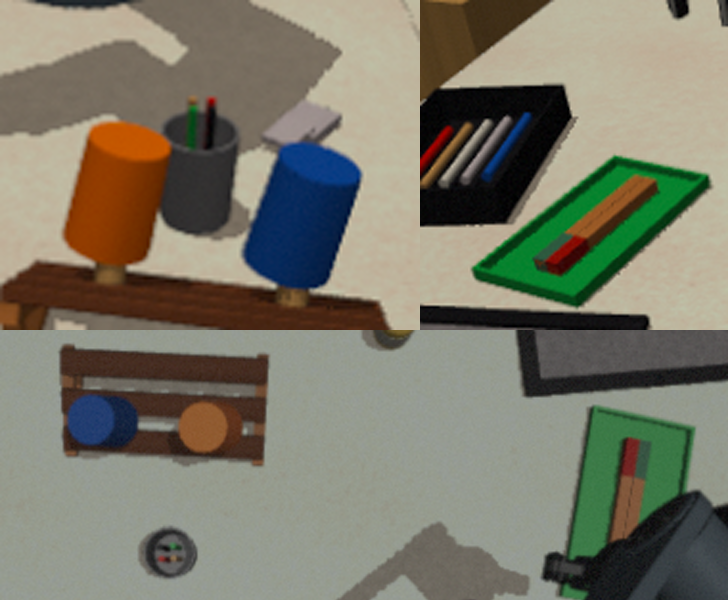

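The view shows orange at (118,195) and blue at (305,215) hanging on their pegs, unchanged since the last fits. Both sticks lie flat side by side near the tray's middle, at (600,225), and the pencil cup, clip and bottle are undisturbed. I hand in.

```bash
python3 -c "
from station import manip
print(manip.sign_off())"
```

```text
the job is handed in; nothing more can be done
None
```

I hung the blue cup on the left peg and the orange cup on the right peg. I then lifted the two sticks together in one grasp and laid them in the drip tray. The job was handed in at about 32.7 s.

**Cups:** Each was pressed onto its peg tip with about 14–15 N before release. The last fits put the base tops at z of about 0.156 and 0.155 m, where home is about 0.155. After its first release blue sat about 2 mm high and drooped about 24°, so I regripped and reseated it. Both still droop slightly more than the described 5–20°: blue about 23–24° and orange about 21–22°. They also lean about 8–9° sideways, going by the image fits.

**Sticks:** In the last picture they lie flat and touching near the middle of the tray, aligned with its length. I checked this by eye and did not measure it after release; the top view partly hid them.

**Other things:** The pencil cup, clip, mat and pencil box looked undisturbed in the last view. The bottle was only partly in it, and I did not recheck the roller or the purple stick. Contact force was at most about 15 N in the readings at the end of each move.

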